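Put the silver blanks away in the sliding-lid stock box

TASK

Put the silver blanks away: slide the stock box's flush lid fully open (it has no handle, so it goes by pressing down on it and dragging), then stack every rectangular silver blank flat in one neat square pile in the box's compartment, edges in line, with the wooden block squarely on top. Then slide the lid fully shut over them. Leave the round brass disc and the needle file where they lie.

Things in the scene. Friction and masses are not known exactly. Their poses are not given: they have to be found in the camera images.
- box: Stock box, fixed: dark wood, brass corners, 174 (x) by 320 (y) by 62 mm high. Origin: centre of underside; x across, y along, z up; yaw within 0.2 rad. Its +y half is a compartment, under the lid at first: 140 (x) by 138 (y) mm inside, floor 6 mm above the bench, 50 mm from floor to lid. Its -y half is a solid shelf 6 mm below the rim, over which the lid slides. Walls and rails reach 62 mm.
- floor_mid (a point): Middle of the compartment's floor, in the box: box frame (0, 0.075, 0.006); axes as the box.
- lid (a joint): Position of the sliding lid, m: 0 is fully shut (compartment covered), 0.146 is fully open (stop); it grows as the lid moves towards the box's -y. It stays where it is left; about 1.5 N of friction, light damping.
- lid_top (a point): Centre of the lid's upper face, moving with the lid; axes as the box. The lid is a plain flat pale-wood panel, 150 (x) by 148 (y) by 6 mm, no handle, its top flush with the rails and 62 mm above the bench. Rigid to pressure from above.
- block: The wooden hold-down block, plain pale wood, 50 (x) by 36 (y) by 14 mm thick, 30 to 55 g; the only wooden piece among the blanks. Origin: centre of its underside, z up; it starts lying flat on the bench.
- blank1: A silver blank: plain rectangular plate of bare silvery metal, 50 (x) by 36 (y) by 6 mm thick, 90 to 145 g, lying flat on the bench at the start. Origin: centre of its underside, z up. All blanks are alike; 3 to 5 are present, in any positions.
- blank2: A silver blank: plain rectangular plate of bare silvery metal, 50 (x) by 36 (y) by 6 mm thick, 90 to 145 g, lying flat on the bench at the start. Origin: centre of its underside, z up. All blanks are alike; 3 to 5 are present, in any positions.
- blank3: A silver blank: plain rectangular plate of bare silvery metal, 50 (x) by 36 (y) by 6 mm thick, 90 to 145 g, lying flat on the bench at the start. Origin: centre of its underside, z up. All blanks are alike; 3 to 5 are present, in any positions.
- blank4: A silver blank: plain rectangular plate of bare silvery metal, 50 (x) by 36 (y) by 6 mm thick, 90 to 145 g, lying flat on the bench at the start. Origin: centre of its underside, z up. All blanks are alike; 3 to 5 are present, in any positions.
- blank5: A silver blank: plain rectangular plate of bare silvery metal, 50 (x) by 36 (y) by 6 mm thick, 90 to 145 g, lying flat on the bench at the start. Origin: centre of its underside, z up. All blanks are alike; 3 to 5 are present, in any positions.
- disc: Bystander: a loose round brass disc, 40 mm across, 8 mm thick, flat on the bench. Origin: centre of its underside. To be left alone.
- file: Bystander: a loose needle file, 160 mm long, 6 mm thick, along its x axis. Origin: near its middle, on the bench. To be left alone.
Mind the look-alikes: they are no part of the job. Leave any orange or red look-alike of the blank2 alone.

How it is judged:
By the outcome, as a careful person would: the job done as asked, in the order asked, and still so for the second after the job is handed in, with the robot touching nothing.
Of blank1, blank2, blank3, blank4, blank5 only 3 to 5 are there at a start; the rules pass over those that are not, and their reading is None.
At some moment in a run one of blank1, blank2, blank3, blank4, blank5, block may be knocked a few centimetres aside while the robot is not near it.
It also fails if it takes over 210 s, if anything falls off the work surface, if the arm or the gripper's body presses on something with over 40 N, if the wrist force passes 120 N, or if a joint passes its speed limit or range.

ROBOT

A 6-joint arm with a two-finger parallel gripper is mounted at the origin on the work surface. World frame = base frame: x ahead of the robot, y to its left, z up, the work surface at z = 0. Lengths are in m, angles in rad, forces in N, time in s.
With the tool pointing down it reaches from about 0.275 to 0.75 m from the base axis. Payload 10.2 kg.
Tool frame: the origin (TCP) lies midway between the tips of the shut fingers; the grasp point (between the pads) lies env.grip_depth behind it (env.grip_depth is the distance from the TCP to the grasp point, in m); z points along the fingers, y is the line along which they close (so a half turn about z gives the same grasp; the last joint's range is limited). The gripper opens to 85 mm and grips with 20 to 120 N. Pads are 22 mm wide; open, the fingers measure 114 mm over their backs; the gripper's body (76 mm by 85 mm) begins 54 mm behind the grasp point. The pads swing forward as they close: fully open they stand 13 mm farther back than shut.
Start: joints at [1.014, 0.313, 1.498, -0, 1.331, -0.223], TCP at [0.172, 0.496, 0.231] pointing down, gripper open.
Joint ranges: [-2.94, 2.94], [-0.97, 2.17], [0.19, 2.56], [-1.23, 4.37], [0.02, 3.11], [-2.88, 2.88]. Speed limits (rad/s): [2.39, 2.39, 3.01, 3.14, 3.14, 3.14].

INTERFACE

Orientations are given as a unit quaternion [x, y, z, w].
In Python, from plant import env gives the robot as it stands.
- The arm moves only by the shell command python3 -m inch 'ROWS' [FORCE]. ROWS is text: rows parted by semicolons, each of 7 numbers parted by spaces: the opening, from -1 (shut) to 1 (fully open), then the shift along the tool's x, y, z as a fraction of full scale, then the turn, a rotation vector about the tool's x, y, z as a fraction of full scale. In form: gripper x y z wx wy wz; .... A call has 1 to 12 rows; each row shifts and turns the commanded pose from where the row before left it, along the tool's axes as they then stand; what a row does not reach is not made up. Full scale, the value 1, is 50 mm for a shift and 0.1 rad for a turn. A row lasts 1/8 s, in which the tool goes at most 62.5 mm and 10.7 degrees, less where a joint would pass 70% of its speed; a pose out of reach is approached as far as the arm can. A call with a number of a shift or a turn outside -1 to 1 is refused whole. A call with a gripper value outside its range is refused whole. The fingers move at their own pace and stop on an object; FORCE is the grip in N (left out, the last holds). Time passes only in rows, so rows that do not move let the fingers close. It gives the time, the measured TCP pose, the force, the opening and the grip force at its end, in the units of the state.
- env.observe(): the state, without advancing time (a new reading comes with each control period).
- env.camera(name): name is "scene" or "top" or "wrist"; returns a dict with "frame" (400x640x3 uint8, blue, green, red), "mtx" (3x3 intrinsics, pixels), "dist_coeffs" ([k1, k2, p1, p2, k3] as OpenCV has them; the pictures are not rectified), "R" (3x3) and "t" (3): a world point X has camera coordinates R X + t; the wrist camera has in their place "hand_eye" (4x4, takes a point from camera to tool coordinates, whose origin is the TCP and whose axes are the flange's). Camera axes: x right, y down, z forward; pixel columns grow to the right and rows downward; lengths in m; the calibration is good to about 2 mm. A picture is of the moment at which its call begins: read the wrist's pose just before it. There is no depth.
- env.hand_in(): hands the job in; it is judged then, once.
The state is a dict: "time": time; "joints": joint angles; "qvel": joint speeds; "joint_efforts": joint torques, N m; "eef_pos": TCP position; "orientation": TCP orientation; "wrist_force": force on the tool from outside, world axes, zero at the start; "moment": the same for the moment, N m; "width": opening from 0.0 (shut) to 1.0 (fully open); "grip_force": force on a finger pad.
Only numpy, scipy, OpenCV 4.12 (cv2) and the standard library are available. Lean on these libraries where they do the work, as an engineer would, in place of code of your own. Each camera call takes 0.05 s, during which the arm holds its last target. There are 200 camera calls.

## Working session

There is one attempt and no reset: what is moved stays moved. The work goes in short steps, Python scripts to look and compute and a shell command to move; the robot and the scene stay as the last step left them, time stands still between calls to the robot, and variables do not carry over. Pictures are saved under pics/ and viewed, at most 14 in all, crops included, and the job is handed in when it is done.

```bash
ls; mkdir -p pics; python3 - <<'E'
from plant import env
import cv2,numpy as np
s=env.observe();print(s,env.grip_depth)
for n in("top","scene"):
    c=env.camera(n);cv2.imwrite(f"pics/{n}0.png",c["frame"]);print(n,c["mtx"],c["dist_coeffs"],c["R"],c["t"])
c=env.camera("wrist");print(c["hand_eye"])
E
```

```text
pics
{'time': 0.0, 'joints': array([ 1.01360190e+00,  3.13443356e-01,  1.49846328e+00,  5.51916146e-05,
        1.33100379e+00, -2.23392323e-01]), 'qvel': array([-0.00018058,  0.0014775 , -0.00014871,  0.0012305 ,  0.00015717,
        0.00037068]), 'joint_efforts': array([ 2.34282550e-05, -4.12279451e+01, -2.59739256e+01, -2.67763362e-04,
        4.22419980e-03,  1.49459896e-05]), 'eef_pos': array([0.17186048, 0.49579311, 0.23072862]), 'orientation': array([ 1.66133709e-01,  9.86103015e-01, -5.99141361e-04, -2.75466861e-04]), 'wrist_force': array([ 0.50768888, -0.16319422,  1.60894842]), 'moment': array([-0.04327943, -0.01907242,  0.0006282 ]), 'grip_force': 0.0, 'width': 0.998139338506444} 0.0187
top [[496.55397442   0.         319.92103128]
 [  0.         496.55397442 193.53526447]
 [  0.           0.           1.        ]] [-0.01863038  0.          0.          0.          0.        ] [[ 0.00765858 -0.99989336  0.01243478]
 [-0.99868052 -0.00827958 -0.05068203]
 [ 0.05077958 -0.01203022 -0.99863743]] [0.08825248 0.5903559  1.16744776]
scene [[388.09836305   0.         323.6230882 ]
 [  0.         388.09836305 204.32156183]
 [  0.           0.           1.        ]] [-0.08442393  0.          0.          0.          0.        ] [[ 0.69669339  0.71723171  0.01403542]
 [ 0.48649088 -0.45800035 -0.74401768]
 [-0.52720485  0.5251803  -0.6680125 ]] [-0.47035035 -0.20170051  1.04036368]
[[ 5.40453443e-04 -9.46555782e-01 -3.22539701e-01  8.33278321e-02]
 [ 9.99999378e-01  1.96797388e-04  1.09807692e-03 -1.63765843e-04]
 [-9.75916088e-04 -3.22540094e-01  9.46555300e-01 -1.43748004e-01]
 [ 0.00000000e+00  0.00000000e+00  0.00000000e+00  1.00000000e+00]]
```

View pics/top0.png

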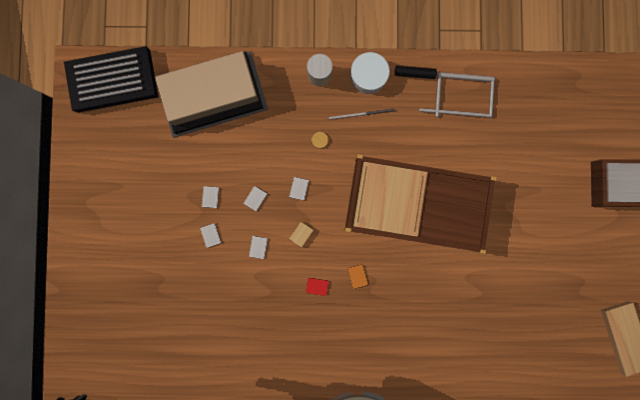

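View pics/scene0.png

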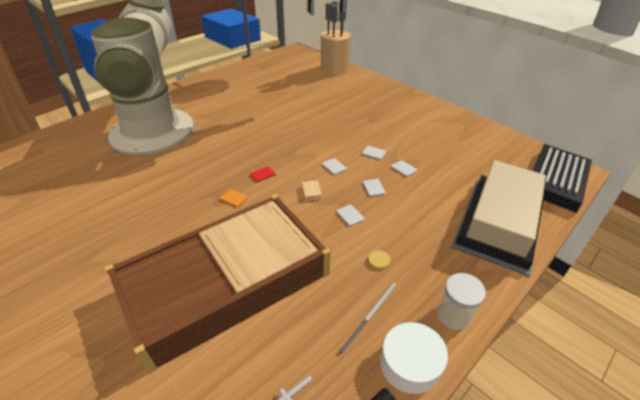

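Top view: silver blanks at (210,197), (256,198), (299,188), (210,236) and (258,247). The wooden block is at (301,235), orange and red look-alikes at (358,277) and (317,287), disc at (320,140), file at (362,114). The box is around (420,203), with its lid half at +y (left). Next I'll measure these and make one enlarged crop.

```bash
cat >h.py <<'E'
import numpy as np,cv2
from scipy.spatial.transform import Rotation as Ro
from plant import env
np.set_printoptions(precision=4,suppress=True)
def grab(n):
    s=env.observe();c=env.camera(n)
    if n=="wrist":
        T=np.eye(4);T[:3,:3]=Ro.from_quat(s["orientation"]).as_matrix();T[:3,3]=s["eef_pos"]
        M=T@c["hand_eye"];c["Rw"]=M[:3,:3];c["o"]=M[:3,3]
    else: c["Rw"]=c["R"].T;c["o"]=-c["R"].T@c["t"]
    return c
def cast(c,px,z):
    u=cv2.undistortPoints(np.float64(px).reshape(-1,1,2),c["mtx"],c["dist_coeffs"])[:,0]
    d=np.c_[u,np.ones(len(u))]@c["Rw"].T
    return (c["o"]+d*((z-c["o"][2])/d[:,2])[:,None])[:,:2]
def masks(f):
    h,s,v=cv2.split(cv2.cvtColor(f,cv2.COLOR_BGR2HSV))
    sil=((s<60)&(v>110)).astype(np.uint8)*255
    wood=((h>10)&(h<25)&(s>60)&(s<150)&(v>165)).astype(np.uint8)*255
    return sil,wood
def rects(c,mask,z,lo=.02,hi=.07):
    """rectangles on plane z: (centre, long-axis angle, long, short, pixel)"""
    out=[]
    for k in cv2.findContours(mask,cv2.RETR_EXTERNAL,cv2.CHAIN_APPROX_NONE)[0]:
        if len(k)<20: continue
        x,y,w,h=cv2.boundingRect(k)
        if x<=0 or y<=0 or x+w>=640 or y+h>=400: continue
        p=cast(c,k,z)
        (cx,cy),(w,h),a=cv2.minAreaRect((p*1000).astype(np.float32))
        if w<h: w,h,a=h,w,a+90
        if lo<w/1000<hi and h>.4*w: out.append((np.array([cx,cy])/1000,(np.deg2rad(a)+np.pi/2)%np.pi-np.pi/2,w,h,k[:,0].mean(0)))
    return out
def plan(xyz,close):
    """rotation first (units 0.1rad), then shift in the turned tool axes (units 50mm). close: world angle of closing line"""
    s=env.observe();R=Ro.from_quat(s["orientation"]);best=None
    for k in (0,1):
        a=close+k*np.pi;y=np.array([np.cos(a),np.sin(a),0]);z=np.array([0,0,-1.])
        Rt=Ro.from_matrix(np.c_[np.cross(y,z),y,z]);rv=(R.inv()*Rt).as_rotvec()
        if abs(s["joints"][5]+rv[2])<2.6 and (best is None or abs(rv[2])<abs(best[0][2])): best=(rv,Rt)
    rv,Rt=best;d=Rt.inv().apply(np.array(xyz)-s["eef_pos"])
    print("t",round(s["time"],2),"turn",(rv/.1).round(2),"shift",(d/.05).round(3),"pos",s["eef_pos"],"w",round(s["width"],3),"F",s["wrist_force"].round(1),"j6",s["joints"][5].round(2))
E
python3 - <<'E'
from h import *
c=grab("top");sil,wood=masks(c["frame"])
for n,m,z,lo,hi in(("sil",sil,.006,.02,.07),("wood",wood,.014,.02,.07),("lid",wood,.062,.1,.2)):
    for r in rects(c,m,z,lo,hi): print(n,*r)
f=c["frame"];h,s,v=cv2.split(cv2.cvtColor(f,cv2.COLOR_BGR2HSV))
for p in((301,235),(358,277),(320,140),(390,200),(299,188),(330,200)):print(p,h[p[1],p[0]],s[p[1],p[0]],v[p[1],p[0]])
print(cast(c,[(360,157),(493,180),(348,230),(484,251)],.062))
cv2.imwrite("pics/crop.png",cv2.resize(f[100:300,190:510],(800,500),interpolation=cv2.INTER_CUBIC))
E
```

```text
sil [0.4613 0.2397] -0.1611092617248886 49.58673095703125 36.57428741455078 [257.8261 246.8696]
sil [0.4886 0.3539] 0.33879164122944916 49.23794937133789 36.05076217651367 [210.0156 235.0781]
sil [0.5775 0.2486] -0.5445533260033688 50.058990478515625 35.86980056762695 [254.7627 198.2203]
sil [0.5804 0.3563] -0.07248698381421281 49.49483871459961 36.41855239868164 [209.8529 196.5882]
sil [0.6024 0.1439] -0.22002823873347488 49.65107727050781 36.53038787841797 [298.6212 188.0758]
sil [0.9006 0.0975] 0.009225096389277487 59.38792037963867 58.3952751159668 [319.1594  65.7681]
wood [ 0.3014 -0.6366] -1.2591694613164734 55.091400146484375 49.38301467895508 [626.8103 316.3707]
wood [0.493  0.1384] -0.5808239821535945 47.880374908447266 33.51253890991211 [300.7736 233.9434]
lid [ 0.5771 -0.0673] -0.15380927086087226 148.39552307128906 145.49667358398438 [390.04  198.572]
(301, 235) 17 115 180
(358, 277) 14 189 178
(320, 140) 18 156 176
(390, 200) 17 120 179
(299, 188) 8 16 171
(330, 200) 12 160 137
[[ 0.672   0.0022]
 [ 0.6217 -0.3048]
 [ 0.5046  0.0289]
 [ 0.4588 -0.2825]]
```

View pics/crop.png

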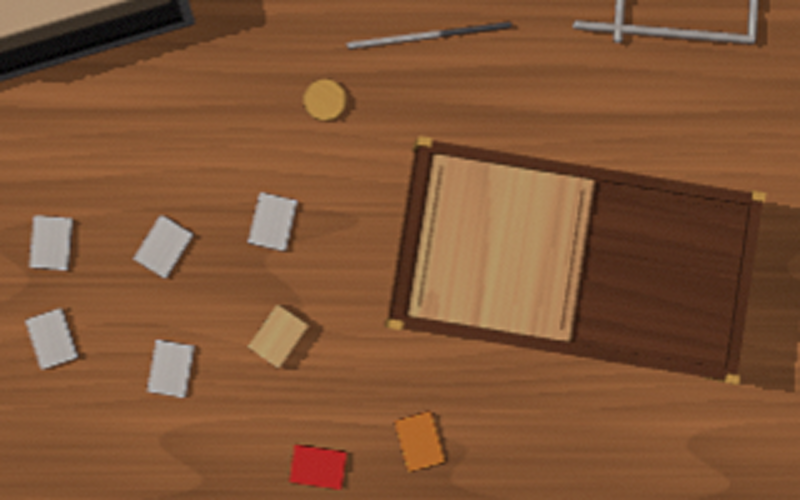

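Confirmed: five bare-metal rectangles, one pale wooden block, and the orange and red look-alikes to be ignored. All sizes match the description. Next is pressing on the lid.

```bash
python3 -c "
from h import *
plan((.577,-.067,.10),-.154)"
```

```text
t 0.2 turn [-0.01  0.   13.91] shift [-9.882  9.732  2.619] pos [0.172  0.4959 0.2309] w 1.0 F [0.  0.4 0.2] j6 -0.22
```

```bash
python3 -m inch '-1 0 0 .1 0 0 1;-1 0 0 .1 0 0 1;-1 0 0 .1 0 0 1;-1 0 0 .1 0 0 1;-1 0 0 .1 0 0 1;-1 0 0 .1 0 0 1;-1 0 0 .1 0 0 1;-1 0 0 .1 0 0 1;-1 0 0 .1 0 0 1;-1 0 0 .1 0 0 1;-1 0 0 .1 0 0 1;-1 0 0 .1 0 0 1' 60
python3 -m inch '-1 -.7 .7 .1 0 0 1;-1 -.8 .8 .1 0 0 .9;-1 -.8 .8 0 0 0 0;-1 -.8 .8 0 0 0 0;-1 -.8 .8 0 0 0 0;-1 -.8 .8 0 0 0 0;-1 -.8 .8 0 0 0 0;-1 -.8 .8 0 0 0 0;-1 -.8 .8 0 0 0 0;-1 -.8 .8 0 0 0 0;-1 -.8 .7 0 0 0 0;-1 -.8 .7 0 0 0 0'
python3 -c "
from h import *
plan((.577,-.067,.10),-.154)"
```

```text
time: 1.7
eef_pos: [0.172, 0.4959, 0.171]
orientation: [0.695, 0.719, -0.0, 0.0]
wrist_force: [0.4, 1.3, -0.1]
width: -0.002
grip_force: 0.0
time: 3.2
eef_pos: [0.5709, -0.0365, 0.1612]
orientation: [0.759, 0.651, -0.0, -0.0]
wrist_force: [0.2, 0.6, 0.3]
width: 0.001
grip_force: 0.0
t 3.2 turn [-0.   -0.    0.01] shift [-0.584  0.214  1.223] pos [ 0.5709 -0.0365  0.1612] w 0.001 F [0.2 0.6 0.3] j6 -0.12
```

```bash
python3 -m inch '-1 -.584 .214 .6 0 0 0;-1 0 0 .6 0 0 0;-1 0 0 .4 0 0 0;-1 0 0 .2 0 0 0;-1 0 0 .08 0 0 0;-1 0 0 .06 0 0 0;-1 0 0 0 0 0 0'
python3 -c "
from h import *
plan((.577,-.067,.062),-.154)"
```

```text
time: 4.08
eef_pos: [0.5765, -0.0653, 0.0647]
orientation: [0.759, 0.651, 0.0, 0.0]
wrist_force: [0.0, -0.1, -0.1]
width: -0.003
grip_force: 0.0
t 4.08 turn [0.01 0.   0.01] shift [-0.032  0.016  0.053] pos [ 0.5765 -0.0653  0.0647] w -0.003 F [ 0.  -0.1 -0.1] j6 -0.16
```

```bash
for i in 1 2; do python3 -m inch '-1 0 0 .04 0 0 0;-1 0 0 0 0 0 0'|grep -E 'eef|wrist'; done
```

```text
eef_pos: [0.5763, -0.0653, 0.0623]
wrist_force: [0.1, -0.5, -0.4]
eef_pos: [0.5765, -0.0654, 0.0619]
wrist_force: [-5.5, 0.9, 13.8]
```

```bash
python3 -m inch '-1 -.2 0 0 0 0 0;-1 -.2 0 0 0 0 0;-1 -.2 0 0 0 0 0;-1 0 0 0 0 0 0'
python3 - <<'E'
from h import *
c=grab("top");_,w=masks(c["frame"])
for r in rects(c,w,.062,.08,.2):print(r)
E
```

```text
time: 5.08
eef_pos: [0.5718, -0.0959, 0.062]
orientation: [0.759, 0.651, -0.0, 0.001]
wrist_force: [-6.6, -0.7, 13.2]
width: 0.001
grip_force: 6.9
```

```bash
python3 -m inch '-1 -.25 0 0 0 0 0;-1 -.25 0 0 0 0 0;-1 -.25 0 0 0 0 0;-1 -.25 0 0 0 0 0;-1 -.25 0 0 0 0 0;-1 -.25 0 0 0 0 0;-1 -.25 0 0 0 0 0;-1 -.25 0 0 0 0 0;-1 -.2 0 0 0 0 0;-1 -.15 0 0 0 0 0'
python3 - <<'E'
from h import *
for n in("top",):
    c=grab(n);cv2.imwrite("pics/t1.png",cv2.resize(c["frame"][120:290,320:520],(640,544)))
E
```

```text
time: 6.38
eef_pos: [0.5546, -0.2106, 0.062]
orientation: [0.759, 0.651, 0.001, 0.0]
wrist_force: [0.7, 10.2, 12.6]
width: -0.005
grip_force: 6.3
```

View pics/t1.png

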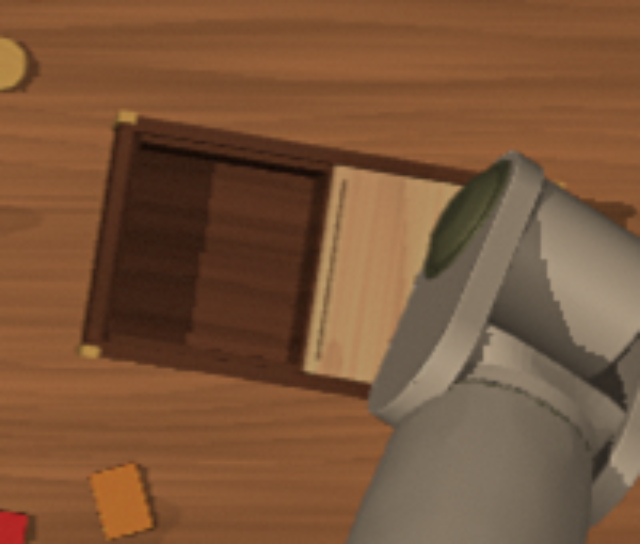

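```bash
python3 -m inch '-1 -.1 0 0 0 0 0;-1 0 0 0 0 0 0;-1 .1 0 0 0 0 0;-1 0 0 -.4 0 0 0;.2 0 0 -.6 0 0 0'
python3 -c "
from h import *
plan((.6024,.1439,.106),-.22+np.pi/2)"
```

```text
time: 7.05
eef_pos: [0.5534, -0.2109, 0.1103]
orientation: [0.759, 0.651, -0.0, -0.001]
wrist_force: [0.1, -0.3, -0.0]
width: 0.201
grip_force: 0.0
t 7.05 turn [ -0.01  -0.02 -15.04] shift [0.593 7.138 0.085] pos [ 0.5534 -0.2109  0.1103] w 0.201 F [ 0.1 -0.3 -0. ] j6 -0.41
```

```bash
python3 -m inch '.2 0 0 0 0 0 -1;.2 0 0 0 0 0 -1;.2 0 0 0 0 0 -1;.2 0 0 0 0 0 -1;.2 0 0 0 0 0 -1;.2 0 0 0 0 0 -1;.2 0 0 0 0 0 -1;.2 0 0 0 0 0 -1;.2 0 0 0 0 0 -1;.2 0 0 0 0 0 -1;.2 0 0 0 0 0 -1;.2 0 0 0 0 0 -1' >/dev/null
python3 -m inch '.2 0 0 0 0 0 -1;.2 0 0 0 0 0 -1;.2 0 0 0 0 0 -1;.2 .1 .8 0 0 0 0;.2 .1 .9 0 0 0 0;.2 .1 .9 0 0 0 0;.2 .1 .9 0 0 0 0;.2 .1 .9 0 0 0 0;.2 .1 .9 0 0 0 0;.2 0 .9 0 0 0 0;.2 0 .9 .09 0 0 0;.2 0 0 0 0 0 0' >/dev/null
cat >>h.py <<'E'
def look(z,kind=0,save=None,lo=.02,hi=.08):
    c=grab("wrist")
    if save: cv2.imwrite(save,c["frame"])
    for r in rects(c,masks(c["frame"])[kind],z,lo,hi): print("rect",*r)
E
python3 -c "
from h import *
look(.006,save='pics/w1.png')
plan((.6024,.1439,.106),-.22+np.pi/2)
c=grab('top');sil,wood=masks(c['frame'])
for r in rects(c,sil,.006)+rects(c,wood,.014): print(*r)
"
```

```text
rect [0.6014 0.1468] -0.22021679053865206 49.7464714050293 35.97669982910156 [317.7905 198.7286]
rect [0.5768 0.251 ] -0.5462504254080223 50.03229904174805 36.85848617553711 [451.8148 136.8148]
rect [0.5795 0.3594] -0.0718005540432447 50.170867919921875 36.76017379760742 [602.1314 108.2924]
t 10.1 turn [-0.   -0.   -0.02] shift [ 0.021  0.022 -0.011] pos [0.6032 0.1426 0.1054] w 0.602 F [-0.8  0.2  0.1] j6 -1.31
[0.4614 0.241 ] -0.1611092617248886 49.46994400024414 34.052833557128906 [254.8065 248.7258]
[0.4886 0.3539] 0.33879164122944916 49.23794937133789 36.05076217651367 [210.     235.0781]
[0.5798 0.2614] -0.03834499232328792 55.347129821777344 29.392854690551758 [251.9474 197.6667]
[0.5804 0.3562] -0.07251228384456887 49.49455261230469 36.6356201171875 [209.7612 196.7164]
[0.9006 0.0975] 0.009225096389277487 59.38792037963867 58.3952751159668 [319.1594  65.7826]
[ 0.5016 -0.1361] 0.4659698005322337 32.84800338745117 16.055477142333984 [416.5882 231.0588]
[0.5126 0.0744] 0.007574702692390245 23.69129753112793 16.617597579956055 [327.2162 225.5946]
[0.5114 0.2332] 0.013114741989581624 33.12643051147461 16.5830078125 [261.1707 226.3659]
[0.5225 0.1873] -1.4164755792019177 43.531795501708984 40.544342041015625 [278.1139 223.0886]
```

View pics/w1.png

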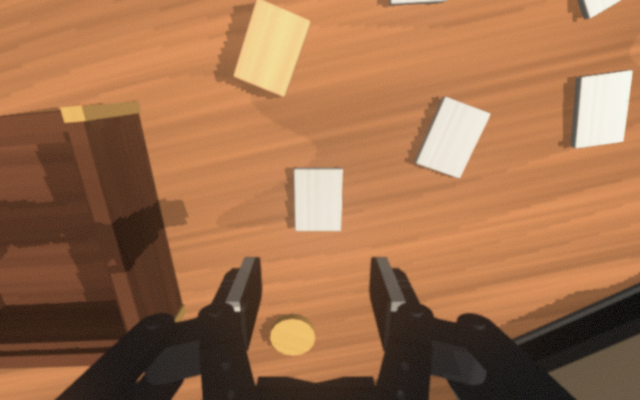

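The wrist view shows the target blank at (318,199), the next one at (452,137) and the block at (271,47). I'll probe the bench contact height at partial opening.

```bash
python3 -c "
from h import *
plan((.6014,.1468,.0),-.22+np.pi/2)"
python3 -m inch '.1 .01 .08 .8 0 0 0;.1 0 0 .8 0 0 0;.1 0 0 .3 0 0 0;.1 0 0 .1 0 0 0;.1 0 0 .06 0 0 0;.1 0 0 0 0 0 0'|grep -E 'eef|wri'
python3 -m inch '.1 0 0 .04 0 0 0;.1 0 0 0 0 0 0'|grep -E 'eef|wri'
python3 -m inch '.1 0 0 .03 0 0 0;.1 0 0 0 0 0 0'|grep -E 'eef|wri'
```

```text
t 10.15 turn [-0.   -0.   -0.03] shift [0.059 0.094 2.113] pos [0.6032 0.1416 0.1056] w 0.599 F [ 0.5 -1.2  1. ] j6 -1.31
eef_pos: [0.6043, 0.1456, 0.0038]
wrist_force: [0.8, -0.3, 0.4]
eef_pos: [0.6038, 0.1457, 0.001]
wrist_force: [-0.3, 0.6, -0.0]
eef_pos: [0.6037, 0.1457, -0.0008]
wrist_force: [-0.4, -0.1, -0.7]
```

```bash

python3 -m inch '.1 .045 .02 .03 0 0 0;.1 0 0 0 0 0 0'|grep -E 'eef|wri'
python3 -m inch '.1 0 0 .03 0 0 0;.1 0 0 0 0 0 0'|grep -E 'eef|wri'
python3 -m inch '.1 0 0 .03 0 0 0;.1 0 0 0 0 0 0'|grep -E 'eef|wri'
```

```text
eef_pos: [0.6016, 0.1473, -0.0023]
wrist_force: [-0.4, -0.1, -0.2]
eef_pos: [0.6018, 0.1473, -0.0025]
wrist_force: [-5.3, -0.6, 11.6]
eef_pos: [0.6018, 0.1473, -0.0025]
wrist_force: [-11.1, 0.1, 23.8]
```

```bash

python3 -m inch '.1 0 0 -.1 0 0 0;-.1 0 0 0 0 0 0;-.3 0 0 0 0 0 0;-.4 0 0 0 0 0 0;-.5 0 0 0 0 0 0;-.5 0 0 0 0 0 0' 40
```

```text
time: 12.9
eef_pos: [0.602, 0.1472, 0.0001]
orientation: [0.112, 0.994, 0.0, 0.0]
wrist_force: [-1.4, 0.0, 5.8]
width: 0.403
grip_force: 40.0
```

```bash

python3 -m inch '-.5 0 0 -.3 0 0 0;-.5 0 0 -.8 0 0 0;-.5 0 0 -.8 0 0 0' |grep -E 'wid|grip'
python3 -c "
from h import *
plan((.5765,-.0661,.008),-.154+np.pi/2)
for k in ('top',):
  c=grab(k)
  for r in rects(c,masks(c['frame'])[0],.006): print(*r)"
```

```text
width: 0.404
grip_force: 40.3
t 13.28 turn [-0.  -0.  -0.7] shift [-0.158 -4.291  1.765] pos [0.6016 0.1471 0.0962] w 0.404 F [-0.6 -0.3 -0.4] j6 -1.3
[0.4618 0.2434] -0.1339595328340213 49.287288665771484 29.98782730102539 [253.8305 248.661 ]
[0.4886 0.3539] 0.33879164122944916 49.23794937133789 36.05076217651367 [210.0156 235.0781]
[0.5743 0.2648] 0.01438405553968125 40.72972869873047 23.89156723022461 [250.0244 199.9024]
[0.5804 0.3562] -0.07090573191697835 49.51335525512695 36.58241653442383 [209.8676 196.5735]
[0.9006 0.0975] 0.009225096389277487 59.38792037963867 58.3952751159668 [319.1594  65.7826]
```

```bash

python3 -m inch '-.5 0 0 0 0 0 -.7;-.5 -.158 -.8 0 0 0 0;-.5 0 -.9 0 0 0 0;-.5 0 -.9 0 0 0 0;-.5 0 -.9 0 0 0 0;-.5 0 -.79 0 0 0 0;-.5 0 0 .7 0 0 0;-.5 0 0 .6 0 0 0;-.5 0 0 .2 0 0 0;-.5 0 0 0 0 0 0' |grep -E 'wid|wris'
python3 -c "
from h import *
plan((.5765,-.0661,.008),-.154+np.pi/2)"
```

```text
wrist_force: [-0.5, 0.1, -0.6]
width: 0.401
t 14.57 turn [ 0. -0.  0.] shift [ 0.006 -0.004  0.241] pos [ 0.5768 -0.0659  0.0201] w 0.401 F [-0.5  0.1 -0.6] j6 -1.73
```

```bash

python3 -m inch '-.5 0 0 .2 0 0 0;-.5 0 0 .04 0 0 0;-.5 0 0 0 0 0 0' |grep -E 'eef|wris'
python3 -m inch '-.5 0 0 .03 0 0 0;-.5 0 0 0 0 0 0' |grep -E 'eef|wris'
python3 -m inch '-.5 0 0 .02 0 0 0;-.5 0 0 0 0 0 0' |grep -E 'eef|wris'
```

```text
eef_pos: [0.5768, -0.066, 0.0079]
wrist_force: [0.4, 1.4, 0.1]
eef_pos: [0.5768, -0.066, 0.0064]
wrist_force: [-0.4, 0.2, -1.7]
eef_pos: [0.5768, -0.0661, 0.0061]
wrist_force: [-2.5, 1.3, 6.3]
```

```bash

python3 -m inch '-.1 0 0 0 0 0 0;.1 0 0 0 0 0 0;.1 0 0 0 0 0 0;.15 0 0 -.4 0 0 0;.2 0 0 -.8 0 0 0;.2 0 0 -.9 0 0 0;.2 0 0 0 0 0 0' |grep -E 'eef|wris'
python3 -c "
from h import *
look(.012,save='pics/w2.png')
plan((.5775,.2500,.106),-.546+np.pi/2)"
```

```text
eef_pos: [0.5783, -0.0665, 0.1136]
wrist_force: [-0.4, 0.3, 0.3]
rect [ 0.5765 -0.0657] -0.15319155064602796 50.99365997314453 37.09601593017578 [315.8443 197.3962]
t 16.38 turn [0.   0.03 3.92] shift [3.279 5.406 0.107] pos [ 0.5772 -0.0661  0.1113] w 0.598 F [-0.1  0.3 -0.3] j6 -1.73
```

View pics/w2.png

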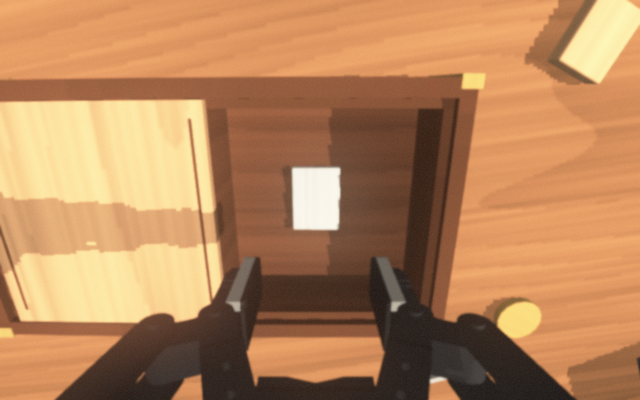

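The first blank lies square in the middle of the compartment, at (316,198). Now the second.

```bash

python3 -m inch '.2 0 0 0 0 0 .98;.2 0 0 0 0 0 .98;.2 0 0 0 0 0 .98;.2 0 0 0 0 0 .98;.2 .46 .77 0 0 0 0;.2 .47 .77 0 0 0 0;.2 .47 .77 0 0 0 0;.2 .47 .77 0 0 0 0;.2 .47 .77 0 0 0 0;.2 .47 .77 0 0 0 0;.2 .47 .78 .1 0 0 0;.2 0 0 0 0 0 0' |grep -E 'eef|wris'
python3 -c "
from h import *
look(.006)
plan((.5775,.2500,.0),-.546+np.pi/2)"
```

```text
eef_pos: [0.5753, 0.2524, 0.103]
wrist_force: [-0.8, -0.6, -0.6]
rect [0.5766 0.2514] -0.5475356003710674 49.94386672973633 35.8845100402832 [315.2512 204.9763]
rect [0.5796 0.3589] -0.06903512756730645 50.10243225097656 36.501976013183594 [446.4444 134.1944]
rect [0.4604 0.2426] -0.16488162940898565 49.77396011352539 36.4095344543457 [214.817   71.3064]
t 17.93 turn [-0.02 -0.02  0.02] shift [-0.037  0.007  2.067] pos [0.5757 0.2507 0.1034] w 0.596 F [ 0.7  0.3 -0.3] j6 -0.8
```

```bash
cat >>h.py <<'E'
def look(z,kind=0,save=None,lo=.02,hi=.08,n=3,zt=None):
    """nearest rectangle, as shift/turn in tool axes relative to the very pose of the picture (long axis -> tool x)"""
    D=[]
    for _ in range(n):
        s=env.observe();c=grab("wrist");R=Ro.from_quat(s["orientation"])
        L=rects(c,masks(c["frame"])[kind],z,lo,hi)
        if not L: print("none");continue
        r=min(L,key=lambda r:np.linalg.norm(r[0]-s["eef_pos"][:2]))
        d=R.inv().apply([*(r[0]-s["eef_pos"][:2]),0]);l=R.inv().apply([np.cos(r[1]),np.sin(r[1]),0])
        a=(np.arctan2(l[1],l[0])+np.pi/2)%np.pi-np.pi/2
        D.append([d[0]/.05,d[1]/.05,(s["eef_pos"][2]-(z-.006))/.05 if kind==0 else s["eef_pos"][2]/.05,a/.1,r[2],r[3],*r[0],r[1]])
    if save: cv2.imwrite(save,c["frame"])
    print("rel x,y,z turn | L S | xy ang",np.mean(D,0).round(4),"sd",np.std(D,0)[:4].round(3))
E
python3 -c "
from h import *
look(.006)"
```

```text
rel x,y,z turn | L S | xy ang [ 0.0064  0.0336  2.0769 -0.0083 49.4732 35.9331  0.5767  0.2514 -0.5443] sd [0.013 0.008 0.008 0.001]
```

```bash

python3 -m inch '.1 .006 .034 .8 0 0 0;.1 0 0 .8 0 0 0;.1 0 0 .3 0 0 0;.1 0 0 .14 0 0 0;.1 0 0 0 0 0 0;-.1 0 0 0 0 0 0;-.3 0 0 0 0 0 0;-.5 0 0 0 0 0 0;-.5 0 0 0 0 0 0;-.5 0 0 0 0 0 0'  40
python3 -m inch '-.5 0 0 -.3 0 0 0;-.5 0 0 -.8 0 0 0;-.5 0 0 -.8 0 0 0;-.5 0 0 0 0 0 0' |grep -E 'wid|grip'
python3 -c "
from h import *
plan((.5767,-.0659,.012),-.154+np.pi/2)"
```

```text
time: 19.32
eef_pos: [0.5787, 0.2512, 0.0063]
orientation: [0.269, 0.963, 0.0, 0.002]
wrist_force: [-4.4, -5.6, 15.8]
width: 0.251
grip_force: 20.7
width: 0.25
grip_force: 0.0
t 19.82 turn [ 0.04  0.06 -3.92] shift [-0.93  -6.291  1.812] pos [0.579  0.2521 0.1026] w 0.25 F [-0.2  0.3 -0.3] j6 -0.8
```

The fingers closed over the top of the blank because the tips were about 2 mm too high. I'll look again and go lower.

```bash

python3 -m inch '.2 0 0 0 0 0 0;.2 0 0 0 0 0 0;.2 0 0 0 0 0 0'|grep wid
python3 -c "
from h import *
look(.006);plan((.5767,-.0659,.012),-.546+np.pi/2)"
```

```text
width: 0.597
rel x,y,z turn | L S | xy ang [ 0.01    0.1487  1.9533 -0.0068 49.5041 35.9136  0.5806  0.2581 -0.5451] sd [0.001 0.001 0.002 0.   ]
t 20.35 turn [-0. -0.  0.] shift [-3.287 -5.43   1.718] pos [0.5772 0.2515 0.0979] w 0.6 F [-0.2 -0.2  0. ] j6 -0.8
```

```bash

python3 -m inch '.1 .01 .149 .8 0 0 0;.1 0 0 .8 0 0 0;.05 0 0 .3 0 0 0;.05 0 0 .07 0 0 0;0 0 0 0 0 0 0'  40
python3 -m inch '-.1 0 0 0 0 0 0;-.2 0 0 0 0 0 0;-.3 0 0 0 0 0 0;-.5 0 0 0 0 0 0;-.5 0 0 0 0 0 0'
```

```text
time: 20.98
eef_pos: [0.5815, 0.2583, 0.0011]
orientation: [0.27, 0.963, 0.001, 0.001]
wrist_force: [-0.2, 0.4, 1.0]
width: 0.497
grip_force: 0.0
time: 21.6
eef_pos: [0.5814, 0.2583, 0.0013]
orientation: [0.269, 0.963, 0.0, 0.001]
wrist_force: [-1.3, -1.1, 7.0]
width: 0.401
grip_force: 39.2
```

```bash

python3 -m inch '-.5 0 0 -.3 0 0 0;-.5 0 0 -.8 0 0 0;-.5 0 0 -.8 0 0 0;-.5 0 0 0 0 0 0' |grep -E 'wid|grip'
python3 -c "
from h import *
plan((.5767,-.0659,.012),-.154+np.pi/2)"
```

```text
width: 0.401
grip_force: 40.2
t 22.1 turn [ 0.04  0.06 -3.92] shift [-0.883 -6.431  1.742] pos [0.5824 0.2586 0.0991] w 0.401 F [ 0.4 -0.2 -2. ] j6 -0.79
```

```bash

python3 -m inch '-.5 0 0 0 0 0 -.98;-.5 0 0 0 0 0 -.98;-.5 0 0 0 0 0 -.98;-.5 0 0 0 0 0 -.98;-.5 -.11 -.8 0 0 0 0;-.5 -.11 -.8 0 0 0 0;-.5 -.11 -.8 0 0 0 0;-.5 -.11 -.8 0 0 0 0;-.5 -.11 -.8 0 0 0 0;-.5 -.11 -.8 0 0 0 0;-.5 -.11 -.8 0 0 0 0;-.5 -.11 -.83 0 0 0 0' |grep -E 'wid'
python3 -m inch '-.5 0 0 .6 0 0 0;-.5 0 0 .5 0 0 0;-.5 0 0 0 0 0 0;-.5 0 0 0 0 0 0' |grep -E 'wid'
cat >>h.py <<'E'
def pose(n=4):
    L=[]
    for _ in range(n): env.camera("wrist");L.append(env.observe())
    p=np.mean([s["eef_pos"] for s in L],0);rv=Ro.from_quat([s["orientation"] for s in L]).mean()
    return p,rv,np.std([s["eef_pos"] for s in L],0)
E
python3 -c "
from h import *
plan((.5767,-.0659,.012),-.154+np.pi/2)
print(pose()[::2])"
```

```text
width: 0.397
width: 0.397
t 24.1 turn [-0.    0.01  0.  ] shift [-0.025  0.012  0.573] pos [ 0.5754 -0.0663  0.0406] w 0.397 F [ 0.2  0.4 -0.9] j6 -1.73
(array([ 0.5755, -0.0664,  0.0408]), array([0.0001, 0.    , 0.0001]))
```

```bash

python3 -m inch '-.5 -.025 .012 .3 0 0 0;-.5 0 0 .2 0 0 0;-.5 0 0 .04 0 0 0;-.5 0 0 0 0 0 0;-.5 0 0 0 0 0 0' |grep -E 'eef|wris'
python3 -m inch '-.5 0 0 .03 0 0 0;-.5 0 0 0 0 0 0;-.5 0 0 0 0 0 0' |grep -E 'eef|wris'
python3 -m inch '-.5 0 0 .03 0 0 0;-.5 0 0 0 0 0 0;-.5 0 0 0 0 0 0' |grep -E 'eef|wris'
```

```text
eef_pos: [0.576, -0.0658, 0.0131]
wrist_force: [-5.2, 1.4, 11.5]
eef_pos: [0.5761, -0.0659, 0.0129]
wrist_force: [-10.8, 2.5, 23.1]
eef_pos: [0.5761, -0.0659, 0.0127]
wrist_force: [-16.2, 4.2, 35.7]
```

```bash

python3 -m inch '-.5 0 0 -.07 0 0 0;-.5 0 0 0 0 0 0;-.1 0 0 0 0 0 0;.1 0 0 0 0 0 0;.1 0 0 0 0 0 0;.15 0 0 -.4 0 0 0;.2 0 0 -.8 0 0 0;.2 0 0 -.8 0 0 0;.2 0 0 0 0 0 0;.2 0 0 0 0 0 0' |grep -E 'eef|wris'
python3 -c "
from h import *
look(.018,save='pics/w3.png')
plan((.5796,.3589,.106),-.07+np.pi/2)"
```

```text
eef_pos: [0.5759, -0.0658, 0.1125]
wrist_force: [0.3, -0.1, -0.4]
rel x,y,z turn | L S | xy ang [-0.0011  0.0066  2.0041  0.0466 51.6084 37.0423  0.5759 -0.0655 -0.1585] sd [0.006 0.001 0.004 0.05 ]
t 27.07 turn [ 0.   -0.02 -0.84] shift [0.519 8.478 0.123] pos [ 0.5759 -0.0658  0.1121] w 0.603 F [-0.2  0.4  0.6] j6 -1.73
```

```bash

python3 -m inch '.2 0 0 0 0 0 -.84;.2 .05 .84 0 0 0 0;.2 .05 .85 0 0 0 0;.2 .05 .85 0 0 0 0;.2 .05 .85 0 0 0 0;.2 .05 .85 0 0 0 0;.2 .05 .85 0 0 0 0;.2 .05 .85 0 0 0 0;.2 .05 .85 0 0 0 0;.2 .05 .85 0 0 0 0;.2 .05 .85 .1 0 0 0;.2 0 0 0 0 0 0' |grep -E 'eef|wris'
python3 -m inch '.2 0 0 0 0 0 0;.2 0 0 0 0 0 0;.2 0 0 0 0 0 0' |grep -E 'eef|wris'
python3 -c "
from h import *
look(.006)"
```

```text
eef_pos: [0.5798, 0.3617, 0.1064]
wrist_force: [-0.2, -0.8, 0.4]
eef_pos: [0.5813, 0.3585, 0.1085]
wrist_force: [-0.4, -0.0, -0.8]
rel x,y,z turn | L S | xy ang [ 0.041   0.0044  2.17    0.0062 49.4953 35.9234  0.5792  0.359  -0.0713] sd [0.007 0.002 0.    0.005]
```

```bash

python3 -m inch '.1 .041 .005 .8 0 0 0;.1 0 0 .8 0 0 0;.05 0 0 .4 0 0 0;.05 0 0 .17 0 0 0;0 0 0 0 0 0 0;0 0 0 0 0 0 0'  40|grep -E 'eef|wris'
python3 -c "
from h import *
plan((.5792,.3590,0),-.0713+np.pi/2)"
```

```text
eef_pos: [0.5797, 0.36, 0.0013]
wrist_force: [-0.1, -0.7, 0.0]
t 29.85 turn [0.01 0.02 0.02] shift [ 0.009 -0.021  0.026] pos [0.5797 0.36   0.0013] w 0.502 F [-0.1 -0.7  0. ] j6 -1.12
```

```bash

python3 -m inch '-.1 .009 -.02 .015 0 0 0;-.2 0 0 0 0 0 0;-.3 0 0 0 0 0 0;-.5 0 0 0 0 0 0;-.5 0 0 0 0 0 0' |grep -E 'eef|wris|wid'
python3 -m inch '-.5 0 0 -.3 0 0 0;-.5 0 0 -.8 0 0 0;-.5 0 0 -.8 0 0 0;-.5 0 0 0 0 0 0' |grep -E 'wid|grip'
python3 -c "
from h import *
plan((.5763,-.0659,.018),-.154+np.pi/2)"
```

```text
eef_pos: [0.5788, 0.3588, 0.0001]
wrist_force: [-2.1, -0.4, 5.7]
width: 0.404
width: 0.401
grip_force: 40.3
t 30.98 turn [0.03 0.06 0.84] shift [-1.232 -8.417  1.611] pos [0.58   0.3594 0.0986] w 0.401 F [-0.1 -0.  -1.5] j6 -1.12
```

```bash

python3 -m inch '-.5 0 0 0 0 0 .84;-.5 -.12 -.84 0 0 0 0;-.5 -.12 -.84 0 0 0 0;-.5 -.12 -.84 0 0 0 0;-.5 -.12 -.84 0 0 0 0;-.5 -.12 -.84 0 0 0 0;-.5 -.12 -.84 0 0 0 0;-.5 -.12 -.84 0 0 0 0;-.5 -.13 -.84 0 0 0 0;-.5 -.13 -.84 0 0 0 0;-.5 -.13 -.85 0 0 0 0' |grep -E 'wid'
python3 -m inch '-.5 0 0 .6 0 0 0;-.5 0 0 .4 0 0 0;-.5 0 0 0 0 0 0;-.5 0 0 0 0 0 0;-.5 0 0 0 0 0 0' |grep -E 'wid'
python3 -c "
from h import *
plan((.5763,-.0659,.018),-.154+np.pi/2)"
```

```text
width: 0.406
width: 0.4
t 32.98 turn [-0.    0.01  0.  ] shift [-0.02   0.01   0.539] pos [ 0.5752 -0.0662  0.0449] w 0.4 F [-0.8  0.8 -1. ] j6 -1.73
```

```bash

python3 -m inch '-.5 -.02 .01 .3 0 0 0;-.5 0 0 .17 0 0 0;-.5 0 0 0 0 0 0;-.5 0 0 0 0 0 0' |grep -E 'eef|wris'
python3 -m inch '-.5 0 0 .03 0 0 0;-.5 0 0 0 0 0 0;-.5 0 0 0 0 0 0' |grep -E 'eef|wris'
```

```text
eef_pos: [0.576, -0.0659, 0.0206]
wrist_force: [0.5, 0.5, -1.2]
eef_pos: [0.5759, -0.0659, 0.0191]
wrist_force: [-0.6, 1.0, -1.8]
```

```bash

python3 -m inch '-.5 0 0 .03 0 0 0;-.5 0 0 0 0 0 0' |grep -E 'eef|wris'
python3 -m inch '-.1 0 0 0 0 0 0;.1 0 0 0 0 0 0;.1 0 0 0 0 0 0;.15 0 0 -.4 0 0 0;.2 0 0 -.8 0 0 0;.2 0 0 -.7 0 0 0;.2 0 0 0 0 0 0;.2 0 0 0 0 0 0;.2 0 0 0 0 0 0' |grep -E 'eef|wris'
python3 -c "
from h import *
look(.024)
plan((.4886,.3560,.106),.339+np.pi/2)
c=grab('top')
for r in rects(c,masks(c['frame'])[0],.006): print(*r)"
```

```text
eef_pos: [0.576, -0.0659, 0.0181]
wrist_force: [-2.5, 0.5, 4.0]
eef_pos: [0.5754, -0.0658, 0.1113]
wrist_force: [-0.3, -0.5, -0.3]
rel x,y,z turn | L S | xy ang [ 0.0011  0.0043  1.8699 -0.0023 53.5189 37.0509  0.5754 -0.0656 -0.1536] sd [0.006 0.    0.003 0.004]
t 35.38 turn [ 0.01 -0.01 -4.93] shift [-1.164  8.535  0.117] pos [ 0.5756 -0.0658  0.1118] w 0.601 F [ 0.6 -0.7 -0.4] j6 -1.73
[0.4613 0.2397] -0.1611092617248886 49.58673095703125 36.57428741455078 [257.8261 246.8696]
[0.4886 0.3539] 0.33879164122944916 49.23794937133789 36.05076217651367 [210.0156 235.0781]
[0.9006 0.0975] 0.009225096389277487 59.38792037963867 58.3952751159668 [319.1594  65.7681]
```

```bash

python3 -m inch '.2 0 0 0 0 0 -.98;.2 0 0 0 0 0 -.98;.2 0 0 0 0 0 -.99;.2 0 0 0 0 0 -.99;.2 0 0 0 0 0 -.99;.2 -.11 .85 0 0 0 0;.2 -.11 .85 0 0 0 0;.2 -.11 .85 0 0 0 0;.2 -.11 .85 0 0 0 0;.2 -.12 .85 0 0 0 0;.2 -.12 .85 0 0 0 0;.2 -.12 .85 0 0 0 0' |grep -E 'eef|wris'
python3 -m inch '.2 -.12 .85 0 0 0 0;.2 -.12 .85 0 0 0 0;.2 -.12 .85 .1 0 0 0;.2 0 0 0 0 0 0;.2 0 0 0 0 0 0;.2 0 0 0 0 0 0' |grep -E 'eef|wris'
python3 -c "
from h import *
look(.006)"
```

```text
eef_pos: [0.5142, 0.2293, 0.1124]
wrist_force: [0.6, 0.4, -0.2]
eef_pos: [0.4896, 0.3532, 0.1076]
wrist_force: [0.1, 0.2, 0.3]
rel x,y,z turn | L S | xy ang [ 0.0173  0.076   2.1534  0.0508 49.6135 35.6404  0.4875  0.3566  0.3328] sd [0.    0.001 0.    0.039]
```

```bash

python3 -m inch '.1 .017 .076 .8 0 0 0;.1 0 0 .8 0 0 0;.05 0 0 .4 0 0 0;.05 0 0 .15 0 0 0;0 0 0 0 0 0 0;0 0 0 0 0 0 0'  40|grep -E 'eef|wris'
python3 -c "
from h import *
plan((.4875,.3566,0),.3355+np.pi/2)"
```

```text
eef_pos: [0.4877, 0.3577, 0.0012]
wrist_force: [0.2, -0.6, -0.3]
t 38.58 turn [0.   0.02 0.04] shift [ 0.011 -0.019  0.023] pos [0.4877 0.3577 0.0012] w 0.497 F [ 0.2 -0.6 -0.3] j6 -1.47
```

```bash

python3 -m inch '-.1 .011 -.02 .015 0 0 0;-.2 0 0 0 0 0 0;-.3 0 0 0 0 0 0;-.5 0 0 0 0 0 0;-.5 0 0 0 0 0 0' |grep -E 'eef|wris|wid'
python3 -m inch '-.5 0 0 -.3 0 0 0;-.5 0 0 -.8 0 0 0;-.5 0 0 -.8 0 0 0;-.5 0 0 0 0 0 0;-.5 0 0 0 0 0 0' |grep -E 'wid|grip'
python3 -c "
from h import *
plan((.5760,-.0659,.024),-.154+np.pi/2)"
```

```text
eef_pos: [0.4872, 0.3564, 0.0002]
wrist_force: [-1.1, -1.9, 6.7]
width: 0.407
width: 0.405
grip_force: 40.5
t 39.83 turn [-0.   -0.01  4.93] shift [-3.064 -8.067  1.397] pos [0.4865 0.3562 0.0938] w 0.405 F [-0.1 -0.2 -2. ] j6 -1.47
```

```bash

python3 -m inch '-.5 0 0 0 0 0 .98;-.5 0 0 0 0 0 .98;-.5 0 0 0 0 0 .99;-.5 0 0 0 0 0 .99;-.5 0 0 0 0 0 .99;-.5 -.3 -.8 0 0 0 0;-.5 -.3 -.8 0 0 0 0;-.5 -.3 -.8 0 0 0 0;-.5 -.3 -.8 0 0 0 0;-.5 -.3 -.8 0 0 0 0;-.5 -.3 -.8 0 0 0 0;-.5 -.3 -.8 0 0 0 0' |grep -E 'wid'
python3 -m inch '-.5 -.3 -.8 0 0 0 0;-.5 -.3 -.8 0 0 0 0;-.5 -.36 -.87 0 0 0 0;-.5 0 0 .5 0 0 0;-.5 0 0 .3 0 0 0;-.5 0 0 0 0 0 0;-.5 0 0 0 0 0 0;-.5 0 0 0 0 0 0' |grep -E 'wid'
python3 -c "
from h import *
plan((.5760,-.0659,.024),-.154+np.pi/2)"
```

```text
width: 0.402
width: 0.405
t 42.33 turn [-0.    0.01  0.01] shift [ 0.012 -0.008  0.621] pos [ 0.5767 -0.0656  0.055 ] w 0.405 F [ 0.4  0.  -1.5] j6 -1.73
```

```bash

python3 -m inch '-.5 .012 -.008 .3 0 0 0;-.5 0 0 .25 0 0 0;-.5 0 0 0 0 0 0;-.5 0 0 .03 0 0 0;-.5 0 0 0 0 0 0' |grep -E 'eef|wris'
python3 -m inch '-.5 0 0 .03 0 0 0;-.5 0 0 0 0 0 0' |grep -E 'eef|wris'
```

```text
eef_pos: [0.5757, -0.0661, 0.0254]
wrist_force: [0.7, 0.1, -1.8]
eef_pos: [0.5758, -0.0662, 0.0242]
wrist_force: [-1.1, -0.2, 3.0]
```

```bash

python3 -m inch '-.5 0 0 .02 0 0 0;-.5 0 0 0 0 0 0' |grep -E 'eef|wris'
```

```text
eef_pos: [0.5759, -0.0662, 0.0241]
wrist_force: [-6.1, 1.4, 12.3]
```

```bash

python3 -m inch '-.5 0 0 -.02 0 0 0;-.1 0 0 0 0 0 0;.1 0 0 0 0 0 0;.1 0 0 0 0 0 0;.15 0 0 -.4 0 0 0;.2 0 0 -.8 0 0 0;.2 0 0 -.6 0 0 0;.2 0 0 0 0 0 0;.2 0 0 0 0 0 0;.2 0 0 0 0 0 0' |grep -E 'eef|wris'
python3 -c "
from h import *
look(.030,save='pics/w5.png')
plan((.4606,.2420,.106),-.163+np.pi/2)
c=grab('top')
for r in rects(c,masks(c['frame'])[0],.006): print(*r)"
```

```text
eef_pos: [0.5751, -0.066, 0.1126]
wrist_force: [0.7, -0.1, 0.7]
rel x,y,z turn | L S | xy ang [ 0.0158  0.0049  1.7757  0.0169 54.8558 36.9767  0.5745 -0.0656 -0.1555] sd [0.001 0.001 0.003 0.017]
t 44.85 turn [ 0.   -0.01  0.09] shift [3.266 5.707 0.143] pos [ 0.5754 -0.0661  0.1132] w 0.604 F [-0.4  0.9  0.2] j6 -1.73
[0.4613 0.2397] -0.1611092617248886 49.58673095703125 36.57428741455078 [257.8261 246.8696]
[0.9006 0.0975] 0.009225096389277487 59.38792037963867 58.3952751159668 [319.1594  65.7826]
```

View pics/w5.png

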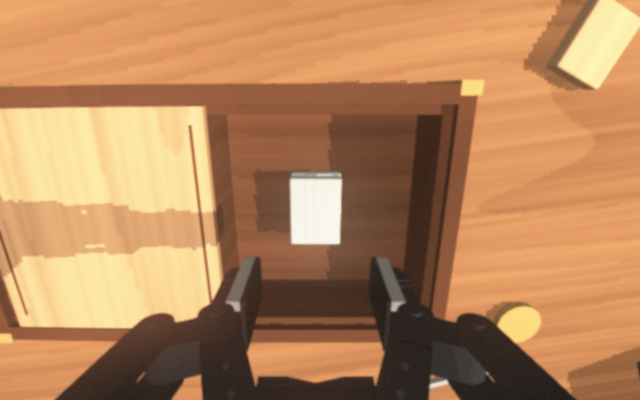

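The pile at (316,208) is in line, with only its far side face showing above. Now the fifth blank.

```bash

python3 -m inch '.2 .4 .71 0 0 0 .09;.2 .41 .71 0 0 0 0;.2 .41 .71 0 0 0 0;.2 .41 .71 0 0 0 0;.2 .41 .71 0 0 0 0;.2 .41 .71 0 0 0 0;.2 .41 .72 0 0 0 0;.2 .41 .72 .1 0 0 0;.2 0 0 0 0 0 0;.2 0 0 0 0 0 0;.2 0 0 0 0 0 0' |grep -E 'eef|wris'
python3 -c "
from h import *
look(.006)"
```

```text
eef_pos: [0.4606, 0.2407, 0.1089]
wrist_force: [0.3, 0.1, -0.3]
rel x,y,z turn | L S | xy ang [ 0.0117  0.0346  2.1771 -0.0028 49.7237 35.8186  0.4603  0.2425 -0.1638] sd [0.    0.001 0.    0.   ]
```

```bash

python3 -m inch '.1 .012 .034 .8 0 0 0;.1 0 0 .8 0 0 0;.05 0 0 .4 0 0 0;.05 0 0 .17 0 0 0;0 0 0 0 0 0 0;0 0 0 0 0 0 0'  40|grep -E 'eef|wris'
python3 -c "
from h import *
plan((.4603,.2425,0),-.1638+np.pi/2)"
```

```text
eef_pos: [0.4604, 0.2433, 0.0012]
wrist_force: [0.5, 0.2, 0.4]
t 47.17 turn [0.01 0.02 0.01] shift [ 0.    -0.017  0.024] pos [0.4604 0.2433 0.0012] w 0.503 F [0.5 0.2 0.4] j6 -1.15
```

```bash

python3 -m inch '-.1 0 -.017 .015 0 0 0;-.2 0 0 0 0 0 0;-.3 0 0 0 0 0 0;-.5 0 0 0 0 0 0;-.5 0 0 0 0 0 0' |grep -E 'eef|wris|wid'
python3 -m inch '-.5 0 0 -.3 0 0 0;-.5 0 0 -.8 0 0 0;-.5 0 0 -.8 0 0 0;-.5 0 0 0 0 0 0;-.5 0 0 0 0 0 0' |grep -E 'wid|grip'
python3 -c "
from h import *
plan((.5760,-.0659,.030),-.154+np.pi/2)"
```

```text
eef_pos: [0.46, 0.2424, 0.0004]
wrist_force: [-1.4, -0.6, 6.9]
width: 0.405
width: 0.399
grip_force: 40.4
t 48.42 turn [-0.   -0.01 -0.09] shift [-3.253 -5.733  1.287] pos [0.4593 0.2423 0.0943] w 0.399 F [ 0.5 -0.1 -1.8] j6 -1.15
```

```bash

python3 -m inch '-.5 -.4 -.71 0 0 0 -.09;-.5 -.4 -.71 0 0 0 0;-.5 -.4 -.71 0 0 0 0;-.5 -.41 -.72 0 0 0 0;-.5 -.41 -.72 0 0 0 0;-.5 -.41 -.72 0 0 0 0;-.5 -.41 -.72 0 0 0 0;-.5 -.41 -.72 0 0 0 0;-.5 0 0 .5 0 0 0;-.5 0 0 .2 0 0 0;-.5 0 0 0 0 0 0;-.5 0 0 0 0 0 0' |grep -E 'wid'
python3 -m inch '-.5 0 0 0 0 0 0;-.5 0 0 0 0 0 0' |grep -E 'wid'
python3 -c "
from h import *
plan((.5760,-.0660,.030),-.154+np.pi/2)"
```

```text
width: 0.396
width: 0.403
t 50.17 turn [-0.    0.01  0.  ] shift [ 0.003 -0.008  0.6  ] pos [ 0.5762 -0.0656  0.06  ] w 0.403 F [-0.2  0.  -1.4] j6 -1.73
```

```bash

python3 -m inch '-.5 .003 -.008 .3 0 0 0;-.5 0 0 .23 0 0 0;-.5 0 0 0 0 0 0;-.5 0 0 .03 0 0 0;-.5 0 0 0 0 0 0' |grep -E 'eef|wris'
python3 -m inch '-.5 0 0 .03 0 0 0;-.5 0 0 0 0 0 0' |grep -E 'eef|wris'
```

```text
eef_pos: [0.5759, -0.0661, 0.0316]
wrist_force: [0.2, 0.2, -0.5]
eef_pos: [0.576, -0.0661, 0.0304]
wrist_force: [-0.5, 0.3, 2.6]
```

```bash

python3 -m inch '-.5 0 0 .01 0 0 0;-.1 0 0 0 0 0 0;.1 0 0 0 0 0 0;.1 0 0 0 0 0 0;.15 0 0 -.4 0 0 0;.2 0 0 -.8 0 0 0;.2 0 0 -.5 0 0 0;.2 0 0 0 0 0 0;.2 0 0 0 0 0 0;.2 0 0 0 0 0 0' |grep -E 'eef|wris'
python3 -c "
from h import *
look(.036)
plan((.493,.1405,.114),-.58+np.pi/2)
c=grab('top')
for r in rects(c,masks(c['frame'])[1],.014): print(*r)"
```

```text
eef_pos: [0.5753, -0.0659, 0.1132]
wrist_force: [0.6, -0.3, -0.3]
rel x,y,z turn | L S | xy ang [ 0.0329  0.0042  1.6689  0.0002 55.6954 37.0262  0.5738 -0.0655 -0.1538] sd [0.002 0.    0.004 0.002]
t 52.45 turn [-0.   -0.01  4.26] shift [ 3.646  2.55  -0.003] pos [ 0.5756 -0.066   0.1138] w 0.597 F [-0.7 -0.2  1. ] j6 -1.73
[0.493  0.1384] -0.5808239821535945 47.880374908447266 33.51253890991211 [300.7736 233.9434]
[ 0.5159 -0.1568] 1.2569699565721772 28.43933868408203 20.369609832763672 [424.5556 225.4167]
[ 0.501 -0.258] -0.15712450694385716 56.82417297363281 54.08869934082031 [468.5841 233.1593]
[ 0.5978 -0.2738] -0.15178060790050463 56.65218734741211 52.4848518371582 [475.3028 190.2936]
```

```bash

python3 -m inch '.2 0 0 0 0 0 .85;.2 0 0 0 0 0 .85;.2 0 0 0 0 0 .85;.2 0 0 0 0 0 .85;.2 0 0 0 0 0 .86;.2 .73 .51 0 0 0 0;.2 .73 .51 0 0 0 0;.2 .73 .51 0 0 0 0;.2 .73 .51 0 0 0 0;.2 .73 .51 0 0 0 0;.2 0 0 0 0 0 0;.2 0 0 0 0 0 0' |grep -E 'eef|wris'
python3 -c "
from h import *
look(.014,1,save='pics/w6.png')
c=grab('wrist');h,s,v=cv2.split(cv2.cvtColor(c['frame'],cv2.COLOR_BGR2HSV))
for d in (-30,0,30):print(h[200+d,316],s[200+d,316],v[200+d,316])"
```

```text
eef_pos: [0.4933, 0.1402, 0.1145]
wrist_force: [0.9, -0.2, -0.6]
none
none
none
  return _methods._mean(a, axis=axis, dtype=dtype,
  ret = ret.dtype.type(ret / rcount)
  ret = _var(a, axis=axis, dtype=dtype, out=out, ddof=ddof,
  arrmean = um.true_divide(arrmean, div, out=arrmean,
  ret = ret.dtype.type(ret / rcount)
Traceback (most recent call last):
  File "h.py", line 58, in look
    print("rel x,y,z turn | L S | xy ang",np.mean(D,0).round(4),"sd",np.std(D,0)[:4].round(3))
                                                                     ~~~~~~~~~~~^^^^
IndexError: invalid index to scalar variable.
```

View pics/w6.png

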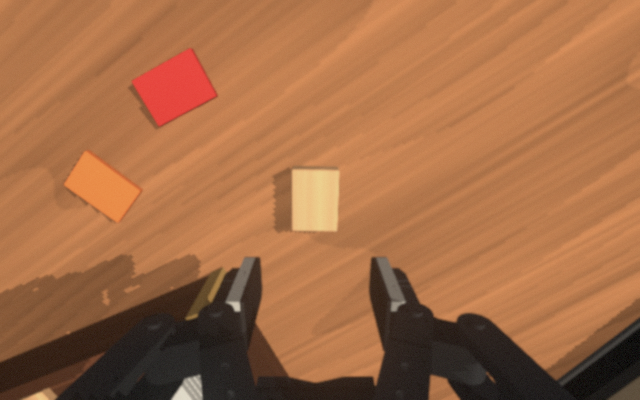

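The block is at (316,200), clearly the pale-wood one; orange at (104,187) and red at (175,87) stay untouched. The wrist picture is brighter, so I'll use a wrist-specific mask.

```bash
python3 - <<'E'
import h
from h import *
f=cv2.imread("pics/w6.png");hsv=cv2.cvtColor(f,cv2.COLOR_BGR2HSV)
for p in((316,200),(316,225),(360,200),(280,190),(100,187)):print(p,hsv[p[1],p[0]])
def m(f):
    H,S,V=cv2.split(cv2.cvtColor(f,cv2.COLOR_BGR2HSV));return None,cv2.morphologyEx(((H>14)&(H<28)&(S>50)&(S<150)&(V>190)).astype(np.uint8)*255,cv2.MORPH_OPEN,np.ones((3,3)))
h.masks=m
look(.014,1)
E
```

```text
(316, 200) [ 19 109 235]
(316, 225) [ 20 109 235]
(360, 200) [ 12 147 196]
(280, 190) [ 12 138 150]
(100, 187) [ 13 176 233]
rel x,y,z turn | L S | xy ang [ 0.0222  0.0009  2.2894  0.1959 49.9342 35.5432  0.4925  0.1404 -0.6007] sd [0.001 0.002 0.    0.029]
```

```bash

python3 -m inch '.1 .022 .001 .8 0 0 .1;.1 0 0 .8 0 0 0;.05 0 0 .4 0 0 0;.05 0 0 .23 0 0 0;0 0 0 0 0 0 0;0 0 0 0 0 0 0'  30|grep -E 'eef|wris'
python3 -c "
from h import *
plan((.4925,.1404,0.003),-.59+np.pi/2)"
python3 -m inch '-.1 0 0 0 0 0 0;-.2 0 0 0 0 0 0;-.3 0 0 0 0 0 0;-.5 0 0 0 0 0 0;-.5 0 0 0 0 0 0' |grep -E 'eef|wris|wid'
```

```text
eef_pos: [0.4927, 0.1412, 0.0039]
wrist_force: [0.3, 1.0, 0.5]
t 55.05 turn [0.01 0.01 0.  ] shift [-0.005 -0.015  0.018] pos [0.4927 0.1412 0.0039] w 0.5 F [0.3 1.  0.5] j6 -0.93
eef_pos: [0.4926, 0.1412, 0.0039]
wrist_force: [-2.1, -0.5, 6.2]
width: 0.412
```

```bash

python3 -m inch '-.5 0 0 -.3 0 0 0;-.5 0 0 -.8 0 0 0;-.5 0 0 -.8 0 0 0;-.5 0 0 0 0 0 0;-.5 0 0 0 0 0 0' |grep -E 'wid|grip'
python3 -c "
from h import *
plan((.5760,-.0659,.040),-.154+np.pi/2)"
```

```text
width: 0.409
grip_force: 30.3
t 56.3 turn [-0.   -0.   -4.36] shift [-2.3   -3.834  1.159] pos [0.4918 0.1412 0.0979] w 0.409 F [-0.8 -0.8 -0.8] j6 -0.93
```

```bash

python3 -m inch '-.5 0 0 0 0 0 -.87;-.5 0 0 0 0 0 -.87;-.5 0 0 0 0 0 -.87;-.5 0 0 0 0 0 -.87;-.5 0 0 0 0 0 -.88;-.5 -.46 -.76 0 0 0 0;-.5 -.46 -.76 0 0 0 0;-.5 -.46 -.77 0 0 0 0;-.5 -.46 -.77 0 0 0 0;-.5 -.46 -.77 0 0 0 0;-.5 0 0 .5 0 0 0;-.5 0 0 0 0 0 0' |grep -E 'wid'
python3 -m inch '-.5 0 0 .1 0 0 0;-.5 0 0 0 0 0 0;-.5 0 0 0 0 0 0' |grep -E 'wid'
python3 -c "
from h import *
plan((.5760,-.0660,.040),-.154+np.pi/2)"
```

```text
width: 0.415
width: 0.414
t 58.17 turn [-0.    0.01  0.01] shift [ 0.01  -0.013  0.571] pos [ 0.5766 -0.0654  0.0686] w 0.414 F [-0.4  1.  -0.1] j6 -1.73
```

```bash

python3 -m inch '-.5 .01 -.013 .3 0 0 0;-.5 0 0 .22 0 0 0;-.5 0 0 0 0 0 0;-.5 0 0 0 0 0 0' |grep -E 'eef|wris'
python3 -m inch '-.5 0 0 .03 0 0 0;-.5 0 0 0 0 0 0' |grep -E 'eef|wris'
python3 -m inch '-.5 0 0 .03 0 0 0;-.5 0 0 0 0 0 0' |grep -E 'eef|wris'
```

```text
eef_pos: [0.5757, -0.0662, 0.0417]
wrist_force: [-0.6, -0.2, -1.9]
eef_pos: [0.5758, -0.0662, 0.0404]
wrist_force: [0.4, 0.6, 0.1]
eef_pos: [0.576, -0.0663, 0.0399]
wrist_force: [-3.1, -0.1, 7.0]
```

```bash

python3 -m inch '-.1 0 0 0 0 0 0;.1 0 0 0 0 0 0;.1 0 0 0 0 0 0;.15 0 0 -.4 0 0 0;.2 0 0 -.8 0 0 0;.2 0 0 -.4 0 0 0;.2 0 0 0 0 0 0;.2 0 0 0 0 0 0;.2 0 0 0 0 0 0' |grep -E 'eef|wris'
python3 - <<'E'
from h import *
c=grab("wrist");cv2.imwrite("pics/w7.png",cv2.resize(c["frame"][90:310,200:460],(780,660))[:600])
c=grab("scene");cv2.imwrite("pics/s7.png",cv2.resize(c["frame"][190:370,90:350],(780,540)))
E
```

```text
eef_pos: [0.5753, -0.0661, 0.1178]
wrist_force: [-0.1, -0.6, -0.1]
```

View pics/w7.png

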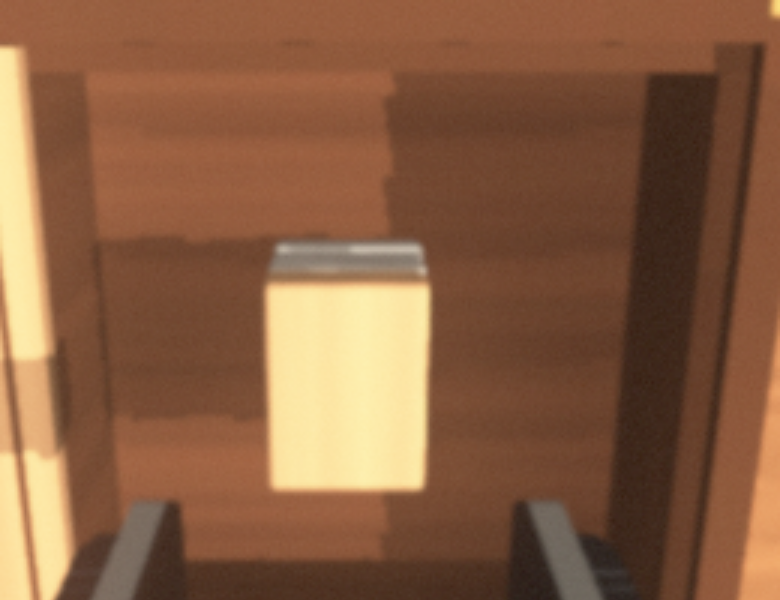

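View pics/s7.png

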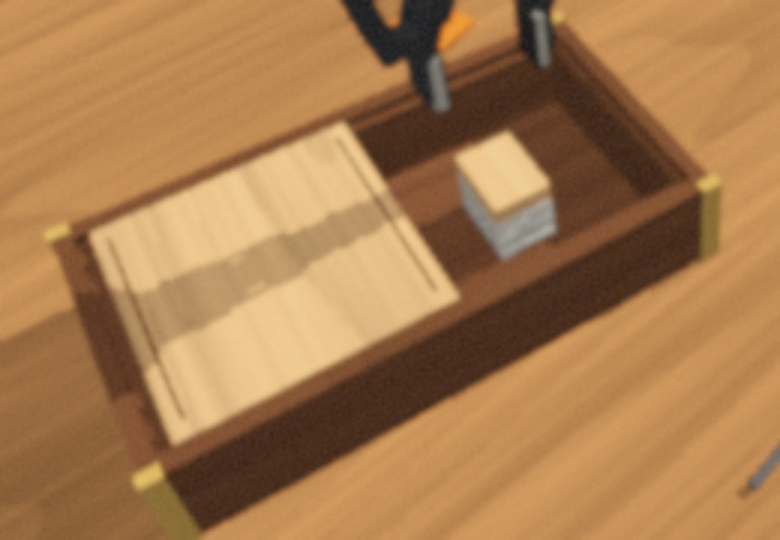

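The pile of five plus the block is square and in line. Now closing the lid.

```bash
python3 -c "
from h import *
plan((.5541,-.2107,.066),-.154+np.pi/2)"
```

```text
t 60.4 turn [ 0.   -0.01  0.  ] shift [-0.02  -2.923  1.044] pos [ 0.5756 -0.0661  0.1182] w 0.599 F [ 0.1  0.2 -0.6] j6 -1.73
```

```bash
python3 -m inch '-1 -.02 -.7 0 0 0 0;-1 0 -.75 0 0 0 0;-1 0 -.75 0 0 0 0;-1 0 -.72 0 0 0 0;-1 0 0 .5 0 0 0;-1 0 0 .35 0 0 0;-1 0 0 .15 0 0 0;-1 0 0 0 0 0 0;-1 0 0 0 0 0 0' |grep -E 'eef|wri|wid'
python3 -m inch '-1 0 0 .07 0 0 0;-1 0 0 .04 0 0 0;-1 0 0 0 0 0 0' |grep -E 'eef|wri|wid'
```

```text
eef_pos: [0.5549, -0.2106, 0.0698]
wrist_force: [0.7, 0.1, 0.5]
width: 0.002
eef_pos: [0.5544, -0.2106, 0.0634]
wrist_force: [0.3, 0.7, 0.4]
width: 0.001
```

```bash
python3 -m inch '-1 0 0 .04 0 0 0;-1 0 0 0 0 0 0' |grep -E 'eef|wri'
python3 -m inch '-1 0 0 .02 0 0 0;-1 0 0 0 0 0 0' |grep -E 'eef|wri'
```

```text
eef_pos: [0.5546, -0.2108, 0.0621]
wrist_force: [-2.2, 0.9, 4.1]
eef_pos: [0.5546, -0.2108, 0.062]
wrist_force: [-5.5, 1.6, 12.3]
```

```bash
python3 -m inch '-1 0 .2 .01 0 0 0;-1 0 .25 0 0 0 0;-1 0 .25 0 0 0 0;-1 0 .25 0 0 0 0;-1 0 .25 0 0 0 0;-1 0 .25 0 0 0 0;-1 0 .25 0 0 0 0;-1 0 .25 0 0 0 0;-1 0 .25 0 0 0 0;-1 0 .25 0 0 0 0;-1 0 .25 0 0 0 0' |grep -E 'eef|wri'
python3 -m inch '-1 0 .15 0 0 0 0;-1 0 .1 0 0 0 0;-1 0 .05 0 0 0 0;-1 0 0 0 0 0 0' |grep -E 'eef|wri'
```

```text
eef_pos: [0.5752, -0.0774, 0.0619]
wrist_force: [-7.7, -1.5, 17.0]
eef_pos: [0.5787, -0.0639, 0.062]
wrist_force: [-1.3, -5.6, 12.0]
```

```bash
python3 -m inch '-1 0 0 -.3 0 0 0;-1 0 0 -.8 0 0 0;-1 0 0 -.8 0 0 0;-1 .6 .8 -.4 0 0 0;-1 .6 .8 0 0 0 0;-1 .6 .8 0 0 0 0;-1 .6 .8 0 0 0 0;-1 .6 .8 0 0 0 0;-1 0 0 0 0 0 0;-1 0 0 0 0 0 0' |grep -E 'eef|wri'
python3 - <<'E'
from h import *
c=grab("top");m=masks(c["frame"])[1]
for r in rects(c,m,.062,.1,.2):print(*r)
cv2.imwrite("pics/t8.png",cv2.resize(c["frame"][90:310,190:510],(800,550)))
E
```

```text
eef_pos: [0.4601, 0.158, 0.1754]
wrist_force: [0.1, 0.2, 0.6]
[ 0.5776 -0.0638] -0.15380927086087226 148.43167114257812 145.94366455078125 [388.5783 198.5944]
```

View pics/t8.png

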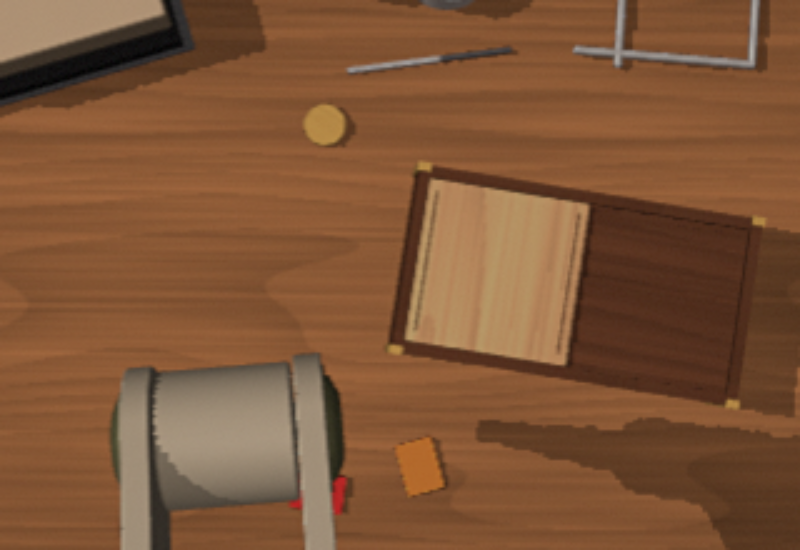

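The lid is shut against its stop, 3 mm further than at the start. Disc, file and look-alikes are where they were, and no blanks are left on the bench.

```bash
python3 -c "
from plant import env
print(env.hand_in())"
```

```text
the job is handed in; nothing more can be done
None
```

The job is handed in: all five silver blanks are stacked in line in the compartment with the wooden block on top and the lid slid shut; the disc, file and the orange and red look-alikes were left alone.

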